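# Hang the stub hammer in its ring holder

### The job

Draw the stub hammer out of the wooden block and lower it handle first through the ring of the steel bench holder, turned so that its head lies in the two notched rests. Nobody measured where the ring is clamped along its rail, so feel the handle in gently: the ring's thin plastic bush must take no more than about 10 N. Keep hold until the head is fully down on both rests, then let go, leaving the polish tins and the thread spools where they are.

Things in the scene. Friction and masses are not known exactly. Their poses are not given: they have to be found in the camera images.
- hammer_head (a point): Centre of the steel head of a loose stub hammer (about 0.22 kg) standing upright, handle down, in the block. x along the head to its round face, z up. Head 89 mm long (x -46 to 43); its middle 66 mm is a bar 22 mm wide (y), 28 mm high: underside 14 mm below this point. Grip from above across the 22 mm, at mid-length. The face is 25 mm in diameter.
- handle_end (a point): Lower end of the hammer's round wooden handle, 114 mm straight below the head's centre. The handle is 22 mm in diameter; its last 20 mm taper to 11 mm at this end.
- block: Wooden block 80x80x60 mm, fixed to the bench; origin at the centre of its underside. A round upright pocket, 25 mm wide and 48 mm deep, opens in the middle of its top; the handle stands in it, loosely, with 52 mm of handle showing between block and head.
- holder: Fixed steel holder; origin on the bench under the middle of the ring's adjustment; x from the ring to the rail and two posts behind it, y along the rail. The ring is clamped on the rail anywhere from -16 to +16 mm along y; that place is NOT measured; in x it is exact. It is rigid, does not slide below 100 N. Foot 8 mm thick, then 67 mm free under the ring; rail and posts lie below the rests.
- holder_seat (a point): Point 125 mm above the holder's origin, same axes, level with the tops of the two rests. Ring mouth: funnel 14 mm below this point, 50 mm wide, narrowing to 25 mm within 22 mm, then a 25 mm bore 14 mm deep. Funnel and bore are one grey plastic bush with a 3 mm wall, which must not be strained by more than about 10 N, sideways or down; the steel rests bear 25 N.
- holder_rests (a point): Same point as the seat. The two rests move with the ring, at x = -25 and +25 mm (each 10 mm along x): flats between low rounded lips 5 mm high, 26 mm apart in y, so the head must lie along x, either way round. Fully down, the head's centre is 14 mm above this point.
- polish_tin_1: Flat round tin, 69 mm across, 21 mm high, loose on the bench; origin at the centre of its underside. To be left alone.
- polish_tin_2: Flat round tin, 73 mm across, 23 mm high, loose on the bench; origin at the centre of its underside. To be left alone.
- spool_3: Thread spool, 48 mm across, 62 mm high, standing loose on the bench; origin at the centre of its underside. To be left alone.
Things that resemble listed ones, but are neither listed nor needed, are in the scene too. Leave any black or green look-alike of the part that bears hammer_head alone.

How it is judged:
On the way, in this order (a step that is already met when the one before it is completed fails the run):
1. the hammer is out of the block, its handle's end above the holder's ring (z of hammer_head in the frame of holder_seat above 0.105 m), for 0.1 s.
2. the head is down on both rests with the handle through the ring, while the fingers still hold the hammer (x of hammer_head in the frame of holder_seat between -0.006 and 0.006 m and y of hammer_head in the frame of holder_seat between -0.02 and 0.02 m and z of hammer_head in the frame of holder_seat between 0.01 and 0.0175 m and angle between hammer_head's own z axis and vertical below 0.08 rad and angle between the x axis of hammer_head and the x axis of holder_seat, either way round below 0.15 rad and contact force between hammer and the fingers above 0.5 N), for 0.1 s.
At the end, for the whole second after the job is handed in: Hammer hanging at rest, released, handle through the ring: head centre 10 to 17.5 mm above the seat point (14 = fully down), within 6 mm of it in the holder's x and 20 mm in y, upright within 0.08 rad, head along the holder's x within 0.15 rad, either way round (x of hammer_head in the frame of holder_seat between -0.006 and 0.006 m and y of hammer_head in the frame of holder_seat between -0.02 and 0.02 m and z of hammer_head in the frame of holder_seat between 0.01 and 0.0175 m and angle between hammer_head's own z axis and vertical below 0.08 rad and angle between the x axis of hammer_head and the x axis of holder_seat, either way round below 0.15 rad and linear speed of hammer below 0.02 m/s); the robot touches nothing.
It fails at once if the hammer strains the plastic bush of the ring with more than 12 N (contact force between hammer and bush above 12 N).
It fails at once if the hammer is forced against the holder with more than 30 N (contact force between hammer and holder above 30 N).
It fails at once if a polish tin or the spool is shifted by more than 15 mm (distance of any of polish_tin_1, polish_tin_2, spool_3 from where it was at the start of the episode above 0.015 m).
It also fails if it takes over 72 s, if anything falls off the work surface, if the arm or the gripper's body presses on something with over 40 N, if the wrist force passes 120 N, or if a joint passes its speed limit or range.

### The arm

A 6-joint arm with a two-finger parallel gripper is mounted at the origin on a cart in front of the work surface, level with it; the furniture and walls round the work are solid. World frame = base frame: x ahead of the robot, y to its left, z up, the work surface at z = 0. Lengths are in m, angles in rad, forces in N, time in s.
With the tool pointing down it reaches from about 0.35 to 0.975 m from the base axis. Payload 4.9 kg.
Tool frame: the origin (TCP) lies at the very end of the fingers, on their centre line; the grasp point (between the pads) lies env.grip_depth behind it (env.grip_depth is the distance from the TCP to the grasp point, in m); z points along the fingers, y is the line along which they close (so a half turn about z gives the same grasp; the last joint's range is limited). The gripper opens to 85 mm and grips with 20 to 120 N. Pads are 22 mm wide; open, the fingers measure 114 mm over their backs; the gripper's body (76 mm by 85 mm) begins 54 mm behind the grasp point. The pads swing forward as they close: fully open they stand 13 mm farther back than shut.
Start: joints at [1.054, 0.053, 1.613, -0, 1.476, -0.119], TCP at [0.242, 0.576, 0.231] pointing down, gripper open.
Joint ranges: [-3.01, 3.01], [-1.01, 2.22], [0.06, 2.58], [-1.02, 4.17], [0.09, 2.62], [-3.14, 3.14]. Speed limits (rad/s): [2.57, 2.57, 3.14, 3.14, 3.14, 3.14].

### API

Orientations are given as a unit quaternion [x, y, z, w].
In Python, from rig import env gives the robot as it stands. The module is installed in compiled form; this text tells all that it offers.
- The arm moves only by the tool move_arm, never from a script. Its argument "motion" is a list that holds one entry, the list of rows, each a list of 5 numbers: the shift along the tool's x, y, z in cm, then the turn about the tool's z in degrees, then the finger opening in cm, from 0 to 8.54. In form: [[[dx, dy, dz, yaw, grip], ...]]. A call has 1 to 8 rows; each row is the pose to reach, as a shift and turn from the pose commanded when the call began, along the tool's axes at that moment; what a row does not reach only later rows make up. A row lasts 1/8 s, in which the tool goes at most 62.5 mm and 10.7 degrees, less where a joint would pass 70% of its speed; a pose out of reach is approached as far as the arm can. A call with a gripper value outside its range is refused whole. The fingers move at their own pace and stop on an object; "newtons" is the grip in N (left out, the last holds). Time passes only in rows, so rows that repeat a pose let the fingers close. It gives the time, the measured TCP pose, the force, the opening and the grip force at its end, in the units of the state.
- env.sense(): the state, without advancing time (a new reading comes with each control period).
- env.snapshot(name): name is "scene" or "top" or "wrist"; returns the picture (384x512x3 uint8, blue, green, red); there is no depth.
- env.camera_params(name): a dict with "mtx" (3x3 intrinsics, pixels), "origin" and "rotation" of the camera in the world. Camera axes: x right, y up, looking along -z (the intrinsics and any distortion apply to the point x, -y, -z); pixel columns grow to the right and rows downward; lengths in m; the calibration is good to about 2 mm. A picture is of the moment at which its call begins: read the wrist's pose just before it. camera_params takes no time and is no camera call; for the wrist camera it gives the pose at the moment of the call.
- env.finish_job(): hands the job in; it is judged then, once.
The state is a dict: "time_s": time; "joint_positions": joint angles; "joint_velocities": joint speeds; "tau": joint torques, N m; "tool_pos": TCP position; "ee_rot": TCP orientation; "ft_force": force on the tool from outside, world axes, zero at the start; "moment": the same for the moment, N m; "opening": finger opening in m; "grasp_force": force on a finger pad.
Only numpy, scipy, OpenCV 4.12 (cv2) and the standard library are available. Lean on these libraries where they do the work, as an engineer would, in place of code of your own. Each camera call takes 0.05 s, during which the arm holds its last target. There are 200 camera calls.

## Working session

There is one attempt and no reset: what is moved stays moved. The work goes in short steps, Python scripts to look and compute and a tool call to move; the robot and the scene stay as the last step left them, time stands still between calls to the robot, and variables do not carry over. Pictures are saved under pics/ and viewed, at most 10 in all, crops included, and the job is handed in when it is done.

Besides the shell and the picture viewer there is one more tool, called after "Emit:" as a command line: name --argument value ..., lists and objects as JSON in quotes. move_arm: Moves the arm, as the interface text tells. Its arguments: {"type":"object","properties":{"motion":{"type":"array"},"newtons":{"type":"number"}},"required":["motion"]}

```bash
mkdir -p pics; cat > h.py <<'E'
from rig import env
import numpy as np, cv2
def ray(cam,u,v):
    K=np.array(cam["mtx"]);d=np.linalg.solve(K,[u,v,1.]);R=np.array(cam["rotation"]).reshape(3,3)
    return np.array(cam["origin"]),R@np.array([d[0],-d[1],-d[2]])
def onplane(cam,u,v,z):
    o,d=ray(cam,u,v);return o+d*(z-o[2])/d[2]
def proj(cam,p):
    R=np.array(cam["rotation"]).reshape(3,3);q=R.T@(np.array(p)-np.array(cam["origin"]))
    q=np.array(cam["mtx"])@np.array([q[0],-q[1],-q[2]]);return q[:2]/q[2]
E
python3 - <<'E'
from h import *
np.set_printoptions(precision=4,suppress=True)
s=env.sense();print(s,env.grip_depth)
for n in("scene","top","wrist"):
    c=env.camera_params(n);im=env.snapshot(n);cv2.imwrite(f"pics/{n}0.png",im);print(n,c)
a,b=cv2.imread("pics/scene0.png"),cv2.imread("pics/top0.png")
E
```

```text
{'time_s': 0.0, 'joint_positions': array([ 1.054 ,  0.0534,  1.6143,  0.    ,  1.476 , -0.119 ]), 'joint_velocities': array([ 0.0007,  0.0009,  0.0021,  0.0007, -0.0014,  0.    ]), 'tau': array([  0.001 , -39.3673, -37.0183,   0.    ,   0.0069,   0.    ]), 'tool_pos': array([0.2418, 0.5756, 0.23  ]), 'ee_rot': array([ 0.1976,  0.9803, -0.001 , -0.0003]), 'ft_force': array([0.4787, 0.1385, 0.7929]), 'moment': array([ 0.0886,  0.0034, -0.0053]), 'grasp_force': 0.0, 'opening': 0.08510141929328856} 0.0187
scene {'mtx': array([[399.5862,   0.    , 259.3372],
       [  0.    , 399.5862, 191.9411],
       [  0.    ,   0.    ,   1.    ]]), 'origin': array([0.3039, 0.6044, 0.8029]), 'rotation': array([-0.0703,  0.3285,  0.9256, -0.1743])}
top {'mtx': array([[436.6086,   0.    , 254.3754],
       [  0.    , 436.6086, 192.298 ],
       [  0.    ,   0.    ,   1.    ]]), 'origin': array([0.3777, 0.0461, 1.0874]), 'rotation': array([ 0.0621, -0.0448, -0.703 ,  0.707 ])}
wrist {'mtx': array([[303.3637,   0.    , 250.7496],
       [  0.    , 303.3637, 194.921 ],
       [  0.    ,   0.    ,   1.    ]]), 'origin': array([0.1771, 0.6044, 0.3717]), 'rotation': array([-0.1177, -0.0769,  0.5479,  0.8246])}
```

View pics/top0.png

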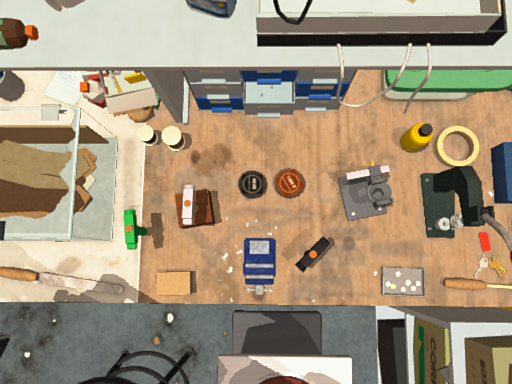

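View pics/scene0.png

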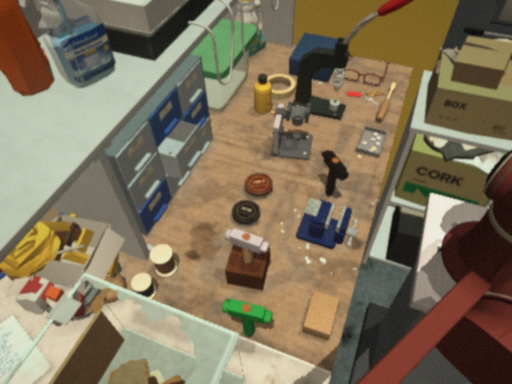

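The top view shows three hammer-like things. The steel-headed hammer is on the brown block at (188,204), the black look-alike at (314,254) and the green one at (133,229), so by the description I choose the steel one. The holder is at (368,192), the tins at (252,184) and (290,183), and the spools at (147,134) and (172,138).

```bash
sed -i 's/^import numpy.*/&\nfrom scipy.spatial.transform import Rotation as Ro/; s/np.array(cam\["rotation"\]).reshape(3,3)/Ro.from_quat(cam["rotation"]).as_matrix()/' h.py
python3 - <<'E'
from h import *
np.set_printoptions(precision=4,suppress=True)
t=cv2.imread("pics/top0.png");s=cv2.imread("pics/scene0.png")
r=lambda i,x,y,w,h:cv2.resize(i[y:y+h,x:x+w],(400,300),interpolation=cv2.INTER_CUBIC)
cv2.imwrite("pics/crop1.png",np.vstack([np.hstack([r(t,155,173,80,60),r(t,328,157,80,60)]),np.hstack([r(s,205,218,80,60),r(s,252,100,80,60)])]))
c=env.camera_params("top")
for n,u,v,z in(("head",188,204,.126),("block",195,209,.06),("holder",368,192,.0),("tin1",252,184,.02),("tin2",290,183,.02)):print(n,onplane(c,u,v,z))
E
```

```text
head [0.4975 0.218  0.126 ]
block [0.4938 0.2127 0.06  ]
holder [ 0.5455 -0.2112  0.    ]
tin1 [0.5614 0.079  0.02  ]
tin2 [ 0.5642 -0.0151  0.02  ]
```

View pics/crop1.png

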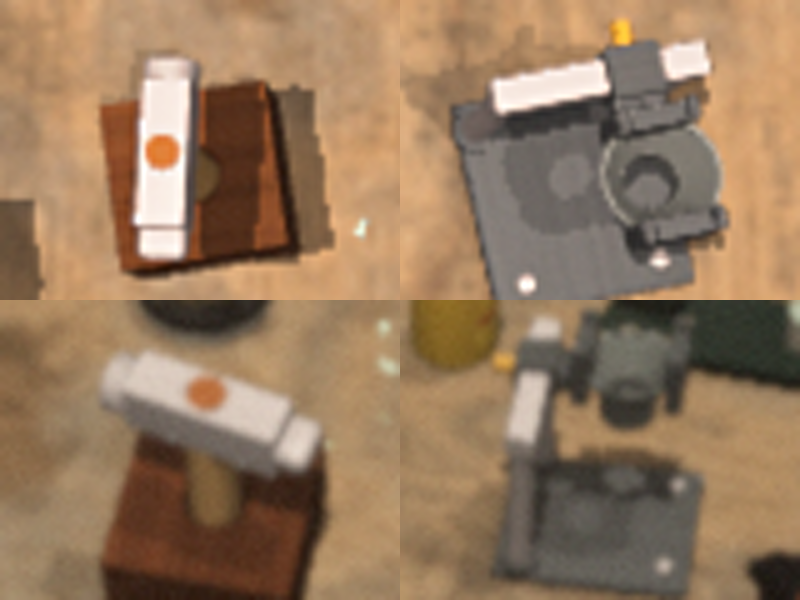

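The crop confirms the steel head, with its orange dot at about pixel (187.4,203.4), standing on the brown block. The funnel mouth is at about (380,193), clamped toward the right (-y) end of the rail.

```bash
cat >> h.py <<'E'
def wxy(a): return np.degrees(np.arctan2(a[1],a[0]))
def move(target,yaxis_deg=None):
    """shift (cm) in tool axes and yaw (deg) so that TCP=target and tool y along yaxis_deg (mod 180)"""
    s=env.sense();R=Ro.from_quat(s["ee_rot"]).as_matrix()
    d=R.T@(np.array(target)-s["tool_pos"])*100;y=None
    if yaxis_deg is not None:
        # tool z down: +yaw about tool z = - about world z
        y=-((yaxis_deg-wxy(R[:,1])+90)%180-90)
    return np.round(d,2),y,s["joint_positions"][5],s["tool_pos"],wxy(R[:,1])
E
python3 - <<'E'
from h import *
np.set_printoptions(precision=4,suppress=True)
c=env.camera_params("top");P=lambda u,v,z:onplane(c,u,v,z)
top=P(187.4,203.4,.14);a=P(189,185,.126);b=P(187.6,224,.126)
print("dot",top,"axis",wxy(a-b),np.linalg.norm(a-b),(a+b)/2)
print("ring",P(380.2,193,.111), "rail",[P(328+x/5,157+y/5,.111) for x,y in((92,93),(308,55))])
l,r=P(328+92/5,157+93/5,.1),P(328+308/5,157+55/5,.1);print(wxy(l-r),np.linalg.norm(l-r))
f1,f2=P(339,180,.008),P(348,217,.008);print("foot",wxy(f1-f2))
w=env.camera_params("wrist");s=env.sense();R=Ro.from_quat(s["ee_rot"]).as_matrix()
print("cam in tool",R.T@(w["origin"]-s["tool_pos"]),"look",R.T@Ro.from_quat(w["rotation"]).as_matrix()[:,2]*-1)
print(R)
print(move([top[0],top[1],.26],wxy(a-b)+90))
E
```

```text
dot [0.4971 0.2168 0.14  ] axis -0.3027573410837864 0.08748439975480726 [0.4967 0.2173 0.126 ]
ring [ 0.5262 -0.2121  0.111 ] rail [array([ 0.5658, -0.1375,  0.111 ]), array([ 0.5836, -0.2353,  0.111 ])]
100.3178742933558 0.10052910068701243
foot 12.240074333337374
cam in tool [ 0.0708  0.0011 -0.1415] look [-0.2786 -0.0004  0.9604]
[[-0.9219  0.3874 -0.0008]
 [ 0.3874  0.9219 -0.0014]
 [ 0.0002 -0.0016 -1.    ]]
(array([-37.43, -23.21,  -2.94]), np.float64(-22.488924177075248), np.float64(-0.11896941424988824), array([0.2419, 0.5758, 0.2303]), np.float64(67.20831848184096))
```

Emit:
move_arm --motion '[[[-5, -3, -0.5, -3, 6], [-10, -6, -1, -6, 6], [-15.5, -9.5, -1.5, -9, 6], [-21, -13, -2, -12, 6], [-26.5, -16.5, -2.5, -15, 6], [-32, -20, -3, -18, 6], [-37.4, -23.2, -3, -22.5, 6], [-37.4, -23.2, -3, -22.5, 6]]]'

```text
time_s: 1.15
tool_pos: [0.4985, 0.2146, 0.261]
ee_rot: [0.005, 1.0, -0.0, -0.0]
ft_force: [-0.6, 1.0, 0.6]
opening: 0.0601
grasp_force: 0.0
```

```bash
python3 - <<'E'
from h import *
np.set_printoptions(precision=4,suppress=True)
s=env.sense();w=env.camera_params("wrist");im=env.snapshot("wrist");cv2.imwrite("pics/w1.png",im)
print(s["time_s"],move([.4971,.2168,.26],89.7))
print(proj(w,[.4971,.2168,.14]),w)
E
```

```text
1.15 (array([0.12, 0.18, 0.09]), np.float64(-0.24152685584617473), np.float64(-1.290823065266682), array([0.4983, 0.215 , 0.2609]), np.float64(89.45847314415383))
[252.2786 187.3253] {'mtx': array([[303.3637,   0.    , 250.7496],
       [  0.    , 303.3637, 194.921 ],
       [  0.    ,   0.    ,   1.    ]]), 'origin': array([0.4281, 0.2163, 0.4025]), 'rotation': array([-0.1001, -0.0987,  0.6965,  0.7037])}
```

View pics/w1.png

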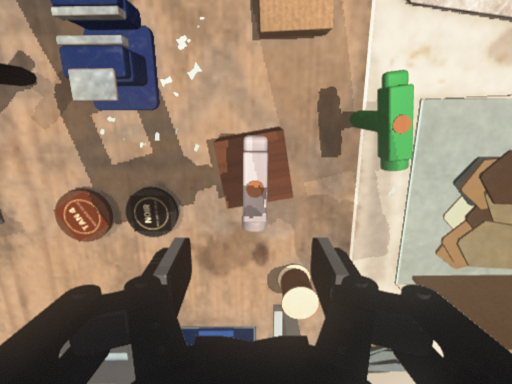

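The wrist view shows the steel head between the fingers' lines: dot at about (255,188), head ends at about (256,138) and (255,230). The head points along the image's vertical.

```bash
python3 - <<'E'
from h import *
np.set_printoptions(precision=4,suppress=True)
im=cv2.imread("pics/w1.png");w=env.camera_params("wrist")
sub=im[150:205,235:280].astype(int)
m=((sub[...,2]-sub[...,0])>60)&(sub[...,2]>130)
hsv=cv2.cvtColor(im,cv2.COLOR_BGR2HSV)
c=hsv.copy()
b=((hsv[...,1]<75)&(hsv[...,2]>110)).astype(np.uint8);b[:130]=0;b[236:]=0;b[:,:236]=0;b[:,276:]=0
n,l,st,ce=cv2.connectedComponentsWithStats(b);k=1+np.argmax(st[1:,4]);print(st[k],ce[k])
# bar edges on several rows
L=[];Rr=[]
for v in range(155,218,3):
    u=np.where(l[v]==k)[0]
    if len(u):L.append((u.min(),v));Rr.append((u.max(),v))
print([ (a[1],a[0],c[0]) for a,c in zip(L,Rr)])
mid=[((a[0]+c[0])/2+.0,a[1]) for a,c in zip(L,Rr)]
pts=np.array([onplane(w,u,v,.14) for u,v in mid]);p=np.polyfit(pts[:,0],pts[:,1],1);print("axis deg",np.degrees(np.arctan(p[0])),"y at .497",np.polyval(p,.497))
for v in(138,230):print(v,onplane(w,255.5,v,.139))
print(onplane(w,255,188,.14))
E
```

```text
[ 242  135   27   97 2123] [254.8045 182.406 ]
[(155, np.int64(243), np.int64(267)), (158, np.int64(243), np.int64(267)), (161, np.int64(243), np.int64(267)), (164, np.int64(243), np.int64(267)), (167, np.int64(243), np.int64(267)), (170, np.int64(243), np.int64(267)), (173, np.int64(243), np.int64(267)), (176, np.int64(243), np.int64(267)), (179, np.int64(243), np.int64(267)), (182, np.int64(243), np.int64(267)), (185, np.int64(243), np.int64(267)), (188, np.int64(243), np.int64(266)), (191, np.int64(243), np.int64(266)), (194, np.int64(243), np.int64(266)), (197, np.int64(243), np.int64(266)), (200, np.int64(243), np.int64(266)), (203, np.int64(243), np.int64(267)), (206, np.int64(243), np.int64(266)), (209, np.int64(243), np.int64(266)), (212, np.int64(243), np.int64(266)), (215, np.int64(243), np.int64(267))]
axis deg -0.8163552522081864 y at .497 0.21946639740542953
138 [0.4535 0.2204 0.139 ]
230 [0.5384 0.2199 0.139 ]
[0.4975 0.2197 0.14  ]
```

Emit:
move_arm --motion '[[[0.1, 0.3, 4, 0, 5], [0.1, 0.4, 8, 0, 5], [0.1, 0.4, 11, 0, 5], [0.1, 0.4, 13, 0, 5], [0.1, 0.4, 14.5, 0, 5], [0.1, 0.4, 15.2, 0, 5], [0.1, 0.4, 15.2, 0, 5]]]' --newtons 40

```text
time_s: 2.08
tool_pos: [0.4962, 0.2216, 0.1095]
ee_rot: [0.003, 1.0, 0.0, 0.0]
ft_force: [-0.3, 0.2, 0.2]
opening: 0.0497
grasp_force: 0.0
```

Emit:
move_arm --motion '[[[0, 0, 0, 0, 3.5], [0, 0, 0, 0, 2.6], [0, 0, 0, 0, 2], [0, 0, 0, 0, 1.5], [0, 0, 0, 0, 1.5], [0, 0, 0, 0, 1.5], [0, 0, 0, 0, 1.5]]]' --newtons 40

```text
time_s: 2.95
tool_pos: [0.4967, 0.2211, 0.1102]
ee_rot: [0.003, 1.0, -0.0, 0.001]
ft_force: [-0.4, -4.1, 4.6]
opening: 0.0218
grasp_force: 40.7
```

Emit:
move_arm --motion '[[[0, 0, -0.5, 0, 1.5], [0, 0, -2, 0, 1.5], [0, 0, -4, 0, 1.5], [0, 0, -7, 0, 1.5], [0, 0, -10, 0, 1.5], [0, 0, -13, 0, 1.5], [0, 0, -16, 0, 1.5], [0, 0, -16, 0, 1.5]]]'

```text
time_s: 3.95
tool_pos: [0.4973, 0.2226, 0.274]
ee_rot: [0.002, 1.0, 0.002, 0.003]
ft_force: [0.3, 0.1, -1.8]
opening: 0.0214
grasp_force: 39.5
```

Emit:
move_arm --motion '[[[-0.3, -3, 0, 0, 1.5], [-0.6, -8, 0, 0, 1.5], [-1, -13, 0, 0, 1.5], [-1.5, -18, 0, 0, 1.5], [-2, -23, 0, 0, 1.5], [-2.5, -27, 0, 0, 1.5], [-3, -30, 0, 0, 1.5], [-3, -30, 0, 0, 1.5]]]'

```text
time_s: 4.95
tool_pos: [0.5239, -0.0799, 0.2678]
ee_rot: [0.004, 1.0, 0.001, -0.001]
ft_force: [-0.1, 0.6, -2.4]
opening: 0.0213
grasp_force: 39.7
```

```bash
python3 - <<'E'
from h import *
np.set_printoptions(precision=4,suppress=True)
s=env.sense();w=env.camera_params("wrist");im=env.snapshot("wrist");cv2.imwrite("pics/w2.png",im)
np.save("w2.npy",w,allow_pickle=True)
print(s["time_s"],s["tool_pos"],s["ee_rot"],s["ft_force"],s["opening"],s["joint_positions"])
print("ring pred",proj(w,[.5262,-.2121,.111]))
cv2.imwrite("pics/scene2.png",env.snapshot("scene"))
E
```

```text
4.95 [ 0.5239 -0.0799  0.2678] [ 0.004   1.      0.0008 -0.0012] [-0.1255  0.6373 -2.3581] 0.021276219420293598 [-0.2922 -0.1939  1.7868  0.0008  1.5515 -1.855 ]
ring pred [118.887  183.3141]
```

View pics/w2.png

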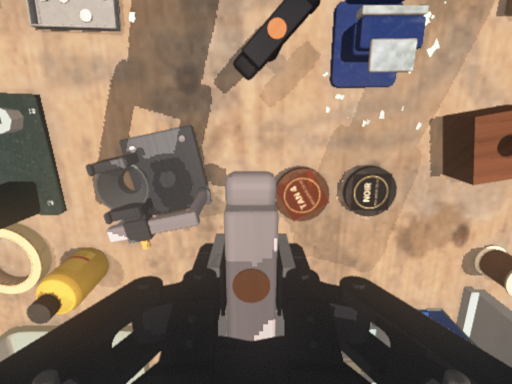

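The hammer is held centrally, with its dot at (252,286). The ring mouth is at about (122,186), the rests are on either side of it and the rail is at about (165,220). I'll zoom in once for the ring.

```bash
python3 - <<'E'
from h import *
im=cv2.imread("pics/w2.png");c=cv2.resize(im[120:248,78:216],None,fx=5.5,fy=4.5*5.5/4.5,interpolation=cv2.INTER_CUBIC)
c=cv2.resize(im[132:232,80:213],None,fx=6,fy=6,interpolation=cv2.INTER_CUBIC);c=cv2.convertScaleAbs(c,alpha=1.5,beta=10);print(c.shape)
cv2.imwrite("pics/crop2.png",c)
E
```

```text
(600, 798, 3)
```

View pics/crop2.png

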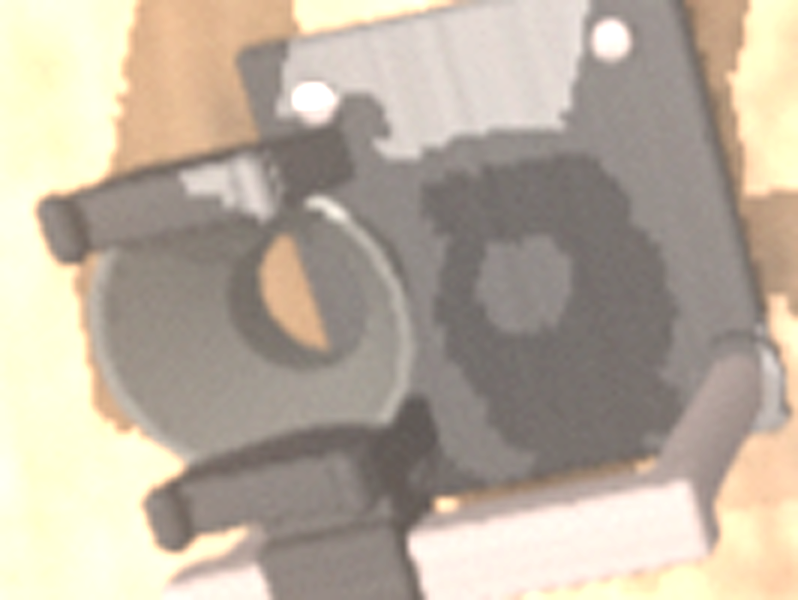

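The zoomed crop shows the funnel rim spanning u 90 to 412, centred at about (251,325), which is image pixel (121.8,186.2). The two rests have centres near crop (197,192) and (292,470). The foot edge, bolts and rail give the holder's axes.

```bash
python3 - <<'E'
from h import *
np.set_printoptions(precision=4,suppress=True)
w=np.load("w2.npy",allow_pickle=True).item()
Q=lambda x,y,z:onplane(w,80+(x-2.5)/6,132+(y-2.5)/6,z)
print("ring",Q(251,325,.111),"width",np.linalg.norm(Q(412,325,.111)-Q(90,325,.111)))
n,f=Q(197,192,.129),Q(292,470,.129);print("rests",n,f,np.linalg.norm(n-f),"mid",(n+f)/2,"xdir",wxy(f-n))
print("foot edge xdir",wxy(Q(762,310,.008)-Q(692,10,.008)))
print("bolts ydir-90",wxy(Q(610,40,.01)-Q(312,100,.01))-90)
print("rail",wxy(Q(690,480,.11)-Q(412,540,.11))-90)
print("rest ends",wxy(Q(350,155,.129)-Q(40,230,.129))-90,wxy(Q(435,430,.129)-Q(150,510,.129))-90)
# edges by line fit: foot right edge in gradients
im=cv2.imread("pics/w2.png");s=env.sense()
print(move([.5262,-.2121,.2678],101.3))
E
```

```text
ring [ 0.5288 -0.2099  0.111 ] width 0.05437921545272099
rests [ 0.5029 -0.2076  0.129 ] [ 0.5486 -0.1983  0.129 ] 0.04666329716061039 mid [ 0.5257 -0.203   0.129 ] xdir 11.493469330607264
foot edge xdir 10.081963270126803
bolts ydir-90 10.623338880186537
rail 12.203053153009051
rest ends 12.855509828706332 15.50413933042826
(array([ -0.3 , -13.39,   0.01]), np.float64(-11.609426543263723), np.float64(-1.8546583204046085), array([ 0.524 , -0.0782,  0.2682]), np.float64(89.69057345673627))
```

```bash
python3 - <<'E'
from h import *
np.set_printoptions(precision=4,suppress=True)
w=np.load("w2.npy",allow_pickle=True).item()
im=cv2.imread("pics/w2.png").astype(int)
m=((im[...,2]-im[...,0]>50)).astype(np.uint8);m[:255]=0;m[320:]=0;m[:,:225]=0;m[:,280:]=0
n,l,st,ce=cv2.connectedComponentsWithStats(m);k=1+np.argmax(st[1:,4]);print(st[k],ce[k])
print(onplane(w,*ce[k],.2985), onplane(w,251,173,.295),onplane(w,251,338,.295))
E
```

```text
[233 270  37  32 947] [250.8944 285.4984]
[ 0.5249 -0.0789  0.2985] [ 0.478  -0.0785  0.295 ] [ 0.5543 -0.0791  0.295 ]
```

Emit:
move_arm --motion '[[[-0.1, -2, 0, -1.5, 1.5], [-0.2, -4.5, 0, -3, 1.5], [-0.3, -7, 0, -5, 1.5], [-0.3, -9.5, 0, -7, 1.5], [-0.4, -11.5, 0, -9, 1.5], [-0.4, -13, 0, -11, 1.5], [-0.4, -13, 1, -11.3, 1.5], [-0.4, -13, 2.5, -11.3, 1.5]]]'

```text
time_s: 6.05
tool_pos: [0.528, -0.2075, 0.2434]
ee_rot: [-0.096, 0.995, 0.0, 0.0]
ft_force: [0.3, -0.3, -2.4]
opening: 0.0214
grasp_force: 39.9
```

Emit:
move_arm --motion '[[[0, 0, 0.5, 0, 1.5], [0, 0, 1, 0, 1.5], [0, 0, 1, 0, 1.5]]]'

```text
time_s: 6.42
tool_pos: [0.5277, -0.2084, 0.2339]
ee_rot: [-0.096, 0.995, 0.0, -0.0]
ft_force: [-0.3, -0.2, -2.0]
opening: 0.0214
grasp_force: 39.9
```

```bash
python3 - <<'E'
from h import *
np.set_printoptions(precision=4,suppress=True)
s=env.sense();print(s["time_s"],s["ft_force"],s["moment"]);print(move([.5275,-.209,.22],101.0))
a=env.snapshot("scene");b=env.snapshot("top");w=env.snapshot("wrist")
cv2.imwrite("pics/w3.png",w)
f=lambda i,x,y,W,H:cv2.resize(i[y:y+H,x:x+W],(400,300),interpolation=cv2.INTER_CUBIC)
cv2.imwrite("pics/crop3.png",np.vstack([np.hstack([f(a,242,60,100,75),f(b,328,150,100,75)]),np.hstack([f(w,130,120,240,180),f(w,0,0,512,384)])]))
E
```

```text
6.425 [-0.3152 -0.1861 -1.9964] [-0.0349  0.0928 -0.0397]
(array([ 0.03, -0.06,  1.39]), np.float64(0.02544089782313108), np.float64(-2.270470912834778), array([ 0.5277, -0.2084,  0.2339]), np.float64(101.02544089782313))
```

View pics/crop3.png

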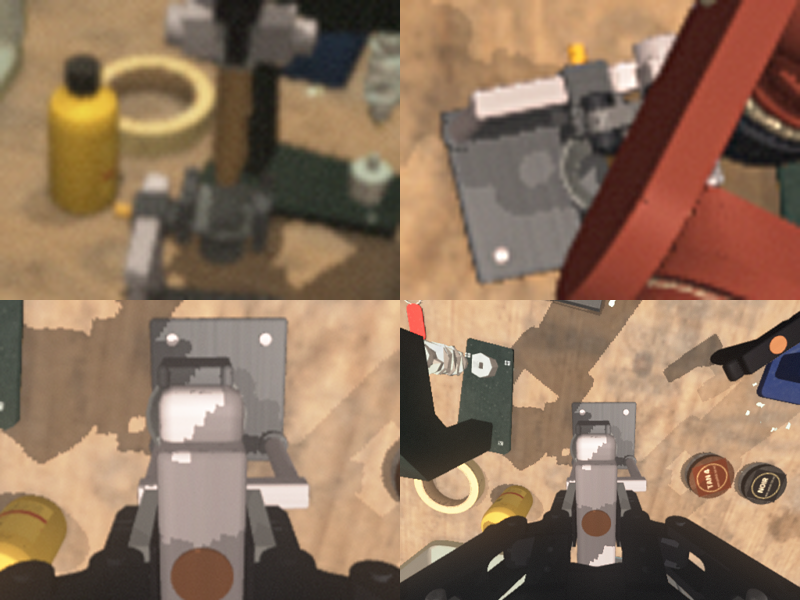

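Handle is upright over the funnel and the head is in line with the foot. In the wrist view the near rest sits about 2 mm further to -y, so I'll correct for that, then lower.

Emit:
move_arm --motion '[[[0, -0.15, 0.5, 0, 1.5], [0, -0.15, 1.3, 0, 1.5], [0, -0.15, 2.1, 0, 1.5], [0, -0.15, 2.9, 0, 1.5], [0, -0.15, 3.6, 0, 1.5], [0, -0.15, 4.2, 0, 1.5], [0, -0.15, 4.4, 0, 1.5], [0, -0.15, 4.4, 0, 1.5]]]'

```text
time_s: 7.58
tool_pos: [0.5282, -0.2102, 0.1903]
ee_rot: [-0.096, 0.995, -0.0, -0.0]
ft_force: [0.6, 0.4, -1.8]
opening: 0.0211
grasp_force: 39.9
```

Emit:
move_arm --motion '[[[0, 0, 0.2, 0, 1.5], [0, 0, 0.5, 0, 1.5], [0, 0, 0.8, 0, 1.5], [0, 0, 1, 0, 1.5], [0, 0, 1.1, 0, 1.5], [0, 0, 1.2, 0, 1.5], [0, 0, 1.2, 0, 1.5]]]'

```text
time_s: 8.45
tool_pos: [0.5281, -0.2102, 0.1783]
ee_rot: [-0.096, 0.995, 0.0, -0.0]
ft_force: [-0.2, 0.2, -2.9]
opening: 0.0213
grasp_force: 39.9
```

Emit:
move_arm --motion '[[[0, 0, 0.1, 0, 1.5], [0, 0, 0.2, 0, 1.5], [0, 0, 0.3, 0, 1.5], [0, 0, 0.3, 0, 1.5]]]'

```text
time_s: 8.95
tool_pos: [0.5281, -0.2102, 0.1752]
ee_rot: [-0.096, 0.995, 0.0, -0.0]
ft_force: [-1.0, 0.8, -2.1]
opening: 0.0213
grasp_force: 39.9
```

Emit:
move_arm --motion '[[[0, 0, 0.1, 0, 1.5], [0, 0, 0.2, 0, 1.5], [0, 0, 0.2, 0, 1.5]]]'

```text
time_s: 9.32
tool_pos: [0.5281, -0.2102, 0.1731]
ee_rot: [-0.096, 0.995, 0.0, -0.0]
ft_force: [-0.0, -0.6, -1.1]
opening: 0.0212
grasp_force: 39.9
```

Emit:
move_arm --motion '[[[0, 0, 0.1, 0, 1.5], [0, 0, 0.15, 0, 1.5], [0, 0, 0.15, 0, 1.5]]]'

```text
time_s: 9.7
tool_pos: [0.5281, -0.2102, 0.1717]
ee_rot: [-0.096, 0.995, 0.0, -0.0]
ft_force: [-0.2, 0.7, -2.6]
opening: 0.0216
grasp_force: 39.9
```

```bash
python3 -c "
from h import *
s=env.sense();print(s['ft_force'].round(2),s['moment'].round(3),s['tool_pos'].round(4))"
```

```text
[-0.22  0.71 -2.61] [-0.052  0.018  0.02 ] [ 0.5281 -0.2102  0.1717]
```

Emit:
move_arm --motion '[[[0, 0, 0.1, 0, 1.5], [0, 0, 0.1, 0, 1.5]]]'

```text
time_s: 9.95
tool_pos: [0.5281, -0.2102, 0.1707]
ee_rot: [-0.096, 0.995, 0.0, -0.0]
ft_force: [-0.5, -1.0, -1.6]
opening: 0.0213
grasp_force: 39.9
```

Emit:
move_arm --motion '[[[0, 0, 0.1, 0, 1.5], [0, 0, 0.1, 0, 1.5]]]'

```text
time_s: 10.2
tool_pos: [0.5281, -0.2102, 0.1696]
ee_rot: [-0.096, 0.995, 0.0, -0.0]
ft_force: [-0.1, -0.1, -3.1]
opening: 0.0212
grasp_force: 39.9
```

Emit:
move_arm --motion '[[[0, 0, 0.1, 0, 1.5], [0, 0, 0.1, 0, 1.5]]]'

```text
time_s: 10.45
tool_pos: [0.5281, -0.2102, 0.1687]
ee_rot: [-0.096, 0.995, 0.0, -0.0]
ft_force: [0.3, 0.3, -3.2]
opening: 0.0212
grasp_force: 39.9
```

Emit:
move_arm --motion '[[[0, 0, 0.1, 0, 1.5], [0, 0, 0.1, 0, 1.5]]]'

```text
time_s: 10.7
tool_pos: [0.5281, -0.2102, 0.1677]
ee_rot: [-0.096, 0.995, 0.0, -0.0]
ft_force: [0.5, 0.5, -2.9]
opening: 0.0215
grasp_force: 39.9
```

Emit:
move_arm --motion '[[[0, 0, 0.1, 0, 1.5], [0, 0, 0.1, 0, 1.5]]]'

```text
time_s: 10.95
tool_pos: [0.5281, -0.2102, 0.1666]
ee_rot: [-0.096, 0.995, 0.0, -0.0]
ft_force: [1.4, -0.8, -2.1]
opening: 0.0216
grasp_force: 39.9
```

Emit:
move_arm --motion '[[[0, 0, 0.1, 0, 1.5], [0, 0, 0.1, 0, 1.5]]]'

```text
time_s: 11.2
tool_pos: [0.5281, -0.2102, 0.1657]
ee_rot: [-0.096, 0.995, 0.0, -0.0]
ft_force: [-0.1, -0.2, -2.4]
opening: 0.0216
grasp_force: 39.9
```

Emit:
move_arm --motion '[[[0, 0, 0.1, 0, 1.5], [0, 0, 0.1, 0, 1.5]]]'

```text
time_s: 11.45
tool_pos: [0.5281, -0.2102, 0.1647]
ee_rot: [-0.096, 0.995, 0.0, -0.0]
ft_force: [-0.5, 0.1, -2.3]
opening: 0.0214
grasp_force: 39.9
```

Emit:
move_arm --motion '[[[0, 0, 0.1, 0, 1.5], [0, 0, 0.1, 0, 1.5]]]'

```text
time_s: 11.7
tool_pos: [0.5281, -0.2102, 0.1637]
ee_rot: [-0.096, 0.995, 0.0, -0.0]
ft_force: [0.7, -0.2, -3.1]
opening: 0.0216
grasp_force: 39.9
```

Emit:
move_arm --motion '[[[0, 0, 0.1, 0, 1.5], [0, 0, 0.1, 0, 1.5]]]'

```text
time_s: 11.95
tool_pos: [0.5281, -0.2102, 0.1627]
ee_rot: [-0.096, 0.995, 0.0, -0.0]
ft_force: [-0.0, -0.3, -2.2]
opening: 0.0211
grasp_force: 39.9
```

Emit:
move_arm --motion '[[[0, 0, 0.1, 0, 1.5], [0, 0, 0.2, 0, 1.5], [0, 0, 0.3, 0, 1.5], [0, 0, 0.3, 0, 1.5]]]'

```text
time_s: 12.45
tool_pos: [0.5281, -0.2102, 0.1596]
ee_rot: [-0.096, 0.995, 0.0, -0.0]
ft_force: [0.8, 0.7, -2.1]
opening: 0.0217
grasp_force: 39.9
```

Emit:
move_arm --motion '[[[0, 0, 0.1, 0, 1.5], [0, 0, 0.2, 0, 1.5], [0, 0, 0.3, 0, 1.5], [0, 0, 0.3, 0, 1.5]]]'

```text
time_s: 12.95
tool_pos: [0.5281, -0.2102, 0.1566]
ee_rot: [-0.096, 0.995, 0.0, -0.0]
ft_force: [-0.2, -0.3, -2.2]
opening: 0.0212
grasp_force: 39.9
```

Emit:
move_arm --motion '[[[0, 0, 0.1, 0, 1.5], [0, 0, 0.2, 0, 1.5], [0, 0, 0.3, 0, 1.5], [0, 0, 0.3, 0, 1.5]]]'

```text
time_s: 13.45
tool_pos: [0.5281, -0.2102, 0.1536]
ee_rot: [-0.096, 0.995, 0.0, -0.0]
ft_force: [-0.1, -0.8, -2.5]
opening: 0.0217
grasp_force: 39.9
```

Emit:
move_arm --motion '[[[0, 0, 0.1, 0, 1.5], [0, 0, 0.2, 0, 1.5], [0, 0, 0.3, 0, 1.5], [0, 0, 0.4, 0, 1.5], [0, 0, 0.5, 0, 1.5], [0, 0, 0.5, 0, 1.5]]]'

```text
time_s: 14.2
tool_pos: [0.5281, -0.2102, 0.1486]
ee_rot: [-0.096, 0.995, 0.0, -0.0]
ft_force: [-0.2, 0.6, -2.3]
opening: 0.0216
grasp_force: 39.9
```

Emit:
move_arm --motion '[[[0, 0, 0.1, 0, 1.5], [0, 0, 0.2, 0, 1.5], [0, 0, 0.3, 0, 1.5], [0, 0, 0.4, 0, 1.5], [0, 0, 0.5, 0, 1.5], [0, 0, 0.5, 0, 1.5]]]'

```text
time_s: 14.95
tool_pos: [0.5281, -0.2102, 0.1437]
ee_rot: [-0.096, 0.995, 0.0, -0.0]
ft_force: [-0.6, 0.3, -2.5]
opening: 0.0217
grasp_force: 39.9
```

Emit:
move_arm --motion '[[[0, 0, 0.1, 0, 1.5], [0, 0, 0.2, 0, 1.5], [0, 0, 0.3, 0, 1.5], [0, 0, 0.4, 0, 1.5], [0, 0, 0.5, 0, 1.5], [0, 0, 0.5, 0, 1.5]]]'

```text
time_s: 15.7
tool_pos: [0.5281, -0.2102, 0.1387]
ee_rot: [-0.096, 0.995, 0.0, -0.0]
ft_force: [0.5, 0.6, -1.8]
opening: 0.0214
grasp_force: 39.9
```

```bash
python3 - <<'E'
from h import *
a=env.snapshot("scene");w=env.snapshot("wrist")
f=lambda i,x,y,W,H:cv2.resize(i[y:y+H,x:x+W],(400,300),interpolation=cv2.INTER_CUBIC)
cv2.imwrite("pics/crop4.png",np.hstack([f(a,242,70,100,75),f(w,130,120,240,180)]))
E
```

```text
(no output)
```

View pics/crop4.png

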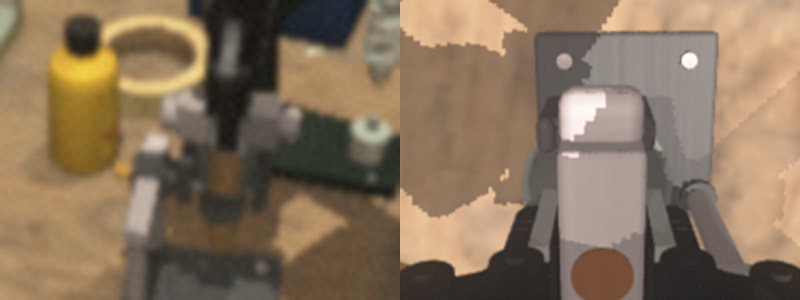

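The handle passes through the ring and the head lies in line between the lips. I'll lower it slowly onto the rests.

Emit:
move_arm --motion '[[[0, 0, 0.1, 0, 1.5], [0, 0, 0.2, 0, 1.5], [0, 0, 0.3, 0, 1.5], [0, 0, 0.4, 0, 1.5], [0, 0, 0.5, 0, 1.5], [0, 0, 0.6, 0, 1.5], [0, 0, 0.7, 0, 1.5], [0, 0, 0.7, 0, 1.5]]]'

```text
time_s: 16.8
tool_pos: [0.5281, -0.2102, 0.1317]
ee_rot: [-0.096, 0.995, 0.0, -0.0]
ft_force: [0.2, 0.2, -2.5]
opening: 0.0214
grasp_force: 39.9
```

Emit:
move_arm --motion '[[[0, 0, 0.1, 0, 1.5], [0, 0, 0.2, 0, 1.5], [0, 0, 0.2, 0, 1.5]]]'

```text
time_s: 17.18
tool_pos: [0.5281, -0.2102, 0.1296]
ee_rot: [-0.096, 0.995, 0.0, -0.0]
ft_force: [-0.0, 1.0, -1.8]
opening: 0.0214
grasp_force: 39.9
```

Emit:
move_arm --motion '[[[0, 0, 0.1, 0, 1.5], [0, 0, 0.2, 0, 1.5], [0, 0, 0.2, 0, 1.5]]]'

```text
time_s: 17.55
tool_pos: [0.528, -0.2102, 0.1276]
ee_rot: [-0.096, 0.995, 0.0, -0.0]
ft_force: [1.1, -0.6, -2.6]
opening: 0.0215
grasp_force: 39.9
```

Emit:
move_arm --motion '[[[0, 0, 0.1, 0, 1.5], [0, 0, 0.2, 0, 1.5], [0, 0, 0.2, 0, 1.5]]]'

```text
time_s: 17.92
tool_pos: [0.5281, -0.2102, 0.1257]
ee_rot: [-0.096, 0.995, 0.0, -0.0]
ft_force: [0.3, -0.1, -1.4]
opening: 0.0214
grasp_force: 39.9
```

Emit:
move_arm --motion '[[[0, 0, 0.05, 0, 1.5], [0, 0, 0.1, 0, 1.5]]]'

```text
time_s: 18.18
tool_pos: [0.5282, -0.2102, 0.1248]
ee_rot: [-0.096, 0.995, -0.0, 0.0]
ft_force: [-0.7, 0.3, -2.3]
opening: 0.0215
grasp_force: 39.9
```

Emit:
move_arm --motion '[[[0, 0, 0.05, 0, 1.5], [0, 0, 0.05, 0, 1.5]]]'

```text
time_s: 18.42
tool_pos: [0.5281, -0.2102, 0.1242]
ee_rot: [-0.096, 0.995, 0.0, -0.0]
ft_force: [-0.4, -0.7, -2.4]
opening: 0.0216
grasp_force: 39.9
```

Emit:
move_arm --motion '[[[0, 0, 0.05, 0, 1.5], [0, 0, 0.05, 0, 1.5]]]'

```text
time_s: 18.68
tool_pos: [0.5281, -0.2102, 0.1238]
ee_rot: [-0.096, 0.995, 0.0, -0.0]
ft_force: [-0.5, 0.4, -1.7]
opening: 0.0216
grasp_force: 39.9
```

Emit:
move_arm --motion '[[[0, 0, 0.05, 0, 1.5], [0, 0, 0.05, 0, 1.5]]]'

```text
time_s: 18.92
tool_pos: [0.5282, -0.2103, 0.1235]
ee_rot: [-0.096, 0.995, -0.0, 0.0]
ft_force: [0.1, 0.8, -1.9]
opening: 0.0216
grasp_force: 40.0
```

Emit:
move_arm --motion '[[[0, 0, 0.05, 0, 1.5], [0, 0, 0.05, 0, 1.5]]]'

```text
time_s: 19.18
tool_pos: [0.5282, -0.2103, 0.1234]
ee_rot: [-0.096, 0.995, -0.0, 0.0]
ft_force: [-2.5, 0.4, 2.7]
opening: 0.0212
grasp_force: 40.5
```

Emit:
move_arm --motion '[[[0, 0, 0.03, 0, 1.5], [0, 0, 0.03, 0, 1.5]]]'

```text
time_s: 19.42
tool_pos: [0.5283, -0.2103, 0.1234]
ee_rot: [-0.096, 0.995, -0.0, 0.0]
ft_force: [-3.7, 2.0, 4.8]
opening: 0.0213
grasp_force: 40.9
```

```bash
python3 -c "
from h import *
s=env.sense();print(s['ft_force'].round(2),s['moment'].round(3),s['tool_pos'].round(4))"
```

```text
[-3.68  1.97  4.77] [0.327 0.566 0.03 ] [ 0.5283 -0.2103  0.1234]
```

Emit:
move_arm --motion '[[[0.04, 0.02, 0, 0, 1.5], [0.04, 0.02, 0, 0, 1.5]]]' --newtons 20

```text
time_s: 19.68
tool_pos: [0.5282, -0.2103, 0.1234]
ee_rot: [-0.096, 0.995, -0.0, 0.001]
ft_force: [-1.9, 1.5, 5.1]
opening: 0.0212
grasp_force: 40.8
```

```bash
python3 -c "
from h import *
s=env.sense();print(s['ft_force'].round(2),s['moment'].round(3),s['tool_pos'].round(4))"
```

```text
[-1.93  1.53  5.14] [ 0.289  0.3   -0.036] [ 0.5282 -0.2103  0.1234]
```

Emit:
move_arm --motion '[[[0.04, 0.03, 0, 0, 1.5], [0.04, 0.03, 0.03, 0, 1.5], [0.04, 0.03, 0.03, 0, 1.5]]]' --newtons 20

```text
time_s: 20.05
tool_pos: [0.5282, -0.2103, 0.1234]
ee_rot: [-0.096, 0.995, -0.001, 0.001]
ft_force: [0.6, -0.3, 6.3]
opening: 0.0216
grasp_force: 41.1
```

```bash
python3 - <<'E'
from h import *
s=env.sense();print(s['ft_force'].round(2),s['moment'].round(3),s['tool_pos'].round(4))
a=env.snapshot("scene");w=env.snapshot("wrist")
f=lambda i,x,y,W,H:cv2.resize(i[y:y+H,x:x+W],(400,300),interpolation=cv2.INTER_CUBIC)
cv2.imwrite("pics/crop5.png",np.hstack([f(a,262,85,60,45),f(w,130,120,240,180)]))
E
```

```text
[ 0.55 -0.3   6.31] [ 0.212  0.115 -0.015] [ 0.5282 -0.2103  0.1234]
```

View pics/crop5.png

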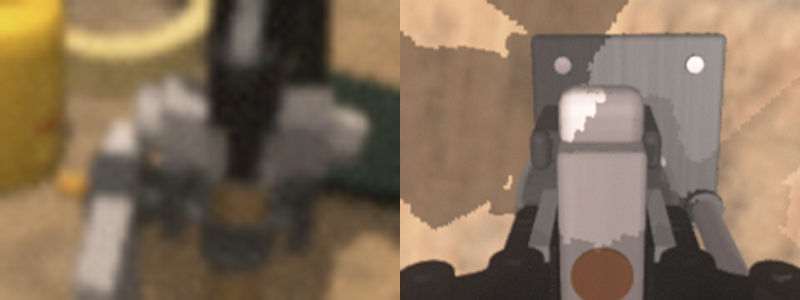

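The head sits between the lips and the load is purely vertical now (about 8 N, no side force). I'll release.

Emit:
move_arm --motion '[[[0, 0, -0.05, 0, 2.5], [0, 0, -0.05, 0, 3.2], [0, 0, -0.05, 0, 4], [0, 0, -0.05, 0, 4.5], [0, 0, -0.05, 0, 4.5], [0, 0, -0.05, 0, 4.5]]]'

```text
time_s: 20.9
tool_pos: [0.5273, -0.2099, 0.1227]
ee_rot: [-0.096, 0.995, -0.0, -0.0]
ft_force: [1.5, -0.4, -0.6]
opening: 0.0451
grasp_force: 0.0
```

Emit:
move_arm --motion '[[[0, 0, -1, 0, 4.5], [0, 0, -3, 0, 4.5], [0, 0, -6, 0, 4.5], [0, 0, -10, 0, 4.5], [2, 4, -14, 0, 4.5], [4, 8, -15, 0, 4.5], [4, 12, -15, 0, 4.5], [4, 12, -15, 0, 4.5]]]'

```text
time_s: 21.9
tool_pos: [0.4651, -0.0982, 0.2752]
ee_rot: [-0.097, 0.995, -0.001, 0.002]
ft_force: [0.9, 0.5, -0.3]
opening: 0.0449
grasp_force: 0.0
```

```bash
python3 - <<'E'
from h import *
s=env.sense();print(s['time_s'],s['ft_force'].round(2),s['tool_pos'].round(4),s['opening'])
a=env.snapshot("scene");w=env.snapshot("wrist");cv2.imwrite("pics/w5.png",w);c=env.camera_params("wrist")
print(proj(c,[.528,-.210,.153]))
f=lambda i,x,y,W,H:cv2.resize(i[y:y+H,x:x+W],(400,300),interpolation=cv2.INTER_CUBIC)
cv2.imwrite("pics/crop6.png",np.hstack([f(a,247,80,80,60),f(w,0,0,512,384)]))
E
```

```text
21.9 [ 0.88  0.52 -0.25] [ 0.4651 -0.0982  0.2752] 0.04493587053059035
[121.44564757 230.05719475]
```

View pics/crop6.png

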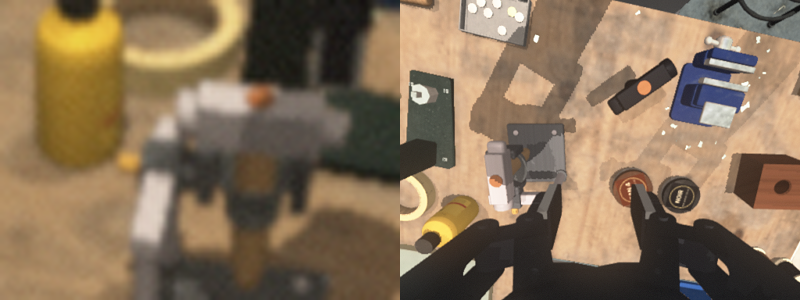

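The hammer hangs upright in the ring with its head on both rests, and the dot is at about wrist pixel (122,231), where (121,230) was expected. The tins are untouched and the gripper is clear.

```bash
python3 -c "
from rig import env
print(env.finish_job())"
```

```text
the job is handed in; nothing more can be done
None
```

The hammer hangs released in the holder's ring with its head on both rests, no contact force showed until it reached the rests (about 8 N, mostly vertical), the tins and spools were left alone, and the job is handed in at about 22 s; no verdict was returned.

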